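# Refit the standpipes and baskets of an aquarium overflow filter and shut its lid

### The job

The aquarium's overflow filter box has just been washed: push every standpipe waiting in the draining rack down into a free push-fit collet in the box, past the seal until it bottoms, and set every media basket standing on the shelf flat on the floor of a free bay of the box, grip rib up. When all are in, lower the hinged lid gently, without letting it slam, until it is fully shut. Leave the organiser's things (food pot, feeding cone, spoon, algae pad holder) as they are.

Things in the scene. Friction and masses are not known exactly. Their poses are not given: they have to be found in the camera images.
- filter_box: the overflow filter box, open grey plastic, fixed, 260 (x) x 190 (y) x 120 mm high, walls and floor 5 mm; origin at the centre of its underside, z up. A 4 mm weir along x at y = +20 mm (70 mm high above the shelf, comb to 82) parts the standpipe chamber (+y side, three collets) from the basket chamber (-y side, three bays in a row, parted by 4 mm dividers 55 mm high)
- collet0 (a point): pipe stop at the bottom of the first push-fit collet (box x = -75, y = +52 mm), 10 mm above the shelf: a bottomed pipe has its foot here. The collet is an upright black sleeve 42 mm across, bore 21.6 mm, with a white bell mouth that opens to about 29 mm at its top, 37 mm above this point
- collet1 (a point): the same point of the middle collet (box x = 0, y = +52 mm). In every collet four sprung rubber lips (the seal) stand 18 mm above this point and reach 1 mm into the pipe's way: they resist from when the foot is about 15 mm above the stop; pushing past them and on to the stop takes roughly 8 to 15 N, and they then hold the pipe
- collet2 (a point): the same point of the third collet (box x = +75, y = +52 mm)
- bay0 (a point): centre of the floor of the first basket bay (box x = -84.5, y = -36 mm, 5 mm above the shelf); the bay is 80 (box x) x 108 (box y) mm inside
- bay1 (a point): the same for the middle bay (box x = 0, y = -36 mm)
- bay2 (a point): the same for the third bay (box x = +84.5, y = -36 mm)
- hinge_line (a point): middle of the lid's hinge line, on the box's -y rim, 120 mm above the shelf; the hinge runs along the box's x axis
- lid (a joint): angle of the lid, rad: 0 fully shut, 1.57 upright, at most 1.95; it starts open. Clear plate 260 (along the hinge) x 190 x 4 mm. The hinge is stiff (0.45 N m of friction): the lid stays where it is left and must be pushed all the way, 2 to 4 N at the free edge. A pipe standing more than 5 mm above its stop, or a basket that is not down, is in its way
- lid_tab (a point): middle of the finger tab at the lid's free edge, on the outer face (the top face when shut), 197 mm from the hinge line; the grey tab is 70 mm along the edge, 14 mm deep, 6 mm thick, and overhangs the box's +y wall when shut
- rack: steel draining rack, fixed, 240 (x) x 70 (y) x 46 mm high, with three upright wells in a row along its x axis at x = -75, 0 and +75 mm, each a 23 mm hole through the 12 mm top plate over a base plate 6 mm thick; origin at the centre of its underside
- pipe0: a standpipe: rigid white tube 20 mm in diameter, 105 mm long, its lower 6 mm tapered to 14 mm, slots around its upper end; origin at the centre of its foot, z along the pipe to its top. It starts upright in a well of the rack, foot 6 mm above the shelf. All standpipes are alike and any collet will do; two or three are present
- pipe1: a standpipe: rigid white tube 20 mm in diameter, 105 mm long, its lower 6 mm tapered to 14 mm, slots around its upper end; origin at the centre of its foot, z along the pipe to its top. It starts upright in a well of the rack, foot 6 mm above the shelf. All standpipes are alike and any collet will do; two or three are present
- pipe2: a standpipe: rigid white tube 20 mm in diameter, 105 mm long, its lower 6 mm tapered to 14 mm, slots around its upper end; origin at the centre of its foot, z along the pipe to its top. It starts upright in a well of the rack, foot 6 mm above the shelf. All standpipes are alike and any collet will do; two or three are present
- basket0: a media basket: white slotted box 66 (x) x 96 (y) x 68 mm high with a grip rib on top, 12 mm thick (x), 60 mm long (y), its top 100 mm above the basket's underside; about 0.2 kg; origin at the centre of its underside. It starts standing on the shelf. All baskets are alike, any bay and either way round will do; two or three are present
- basket1: a media basket: white slotted box 66 (x) x 96 (y) x 68 mm high with a grip rib on top, 12 mm thick (x), 60 mm long (y), its top 100 mm above the basket's underside; about 0.2 kg; origin at the centre of its underside. It starts standing on the shelf. All baskets are alike, any bay and either way round will do; two or three are present
- basket2: a media basket: white slotted box 66 (x) x 96 (y) x 68 mm high with a grip rib on top, 12 mm thick (x), 60 mm long (y), its top 100 mm above the basket's underside; about 0.2 kg; origin at the centre of its underside. It starts standing on the shelf. All baskets are alike, any bay and either way round will do; two or three are present
- food_pot: bystander: round sealed fish food pot, 76 mm across, 62 mm high, on the upper tier of the clear two-tier organiser (170 x 210 mm, 160 mm high) to the right of the box; origin at its underside
- feeding_cone: bystander: white feeding cone, 68 mm across, 72 mm high, in the organiser's lower tier; origin at its underside
- spoon: bystander: stainless spoon, 140 mm long, in the organiser's lower tier
- pad_holder: bystander: green algae pad holder, 85 x 50 x 38 mm, in the organiser's lower tier

How it is judged (in metres and radians):
On the way, in this order (a step that is already met when the one before it is completed fails the run):
1. every standpipe is home in a collet and every basket stands in a bay ((distance between pipe0 and collet0 below 0.004 m or distance between pipe0 and collet1 below 0.004 m or distance between pipe0 and collet2 below 0.004 m) and (distance between pipe1 and collet0 below 0.004 m or distance between pipe1 and collet1 below 0.004 m or distance between pipe1 and collet2 below 0.004 m) and (distance between pipe2 and collet0 below 0.004 m or distance between pipe2 and collet1 below 0.004 m or distance between pipe2 and collet2 below 0.004 m) and ((horizontal distance between basket0 and bay0 below 0.012 m and z of basket0 in the frame of bay0 below 0.006 m) or (horizontal distance between basket0 and bay1 below 0.012 m and z of basket0 in the frame of bay1 below 0.006 m) or (horizontal distance between basket0 and bay2 below 0.012 m and z of basket0 in the frame of bay2 below 0.006 m)) and angle between each of basket0, basket1, basket2's own z axis and vertical below 0.08 rad and ((horizontal distance between basket1 and bay0 below 0.012 m and z of basket1 in the frame of bay0 below 0.006 m) or (horizontal distance between basket1 and bay1 below 0.012 m and z of basket1 in the frame of bay1 below 0.006 m) or (horizontal distance between basket1 and bay2 below 0.012 m and z of basket1 in the frame of bay2 below 0.006 m)) and ((horizontal distance between basket2 and bay0 below 0.012 m and z of basket2 in the frame of bay0 below 0.006 m) or (horizontal distance between basket2 and bay1 below 0.012 m and z of basket2 in the frame of bay1 below 0.006 m) or (horizontal distance between basket2 and bay2 below 0.012 m and z of basket2 in the frame of bay2 below 0.006 m))), for 0.2 s.
2. the lid is fully shut (value of joint lid below 0.03 rad), for 0.2 s.
At the end, for the whole second after the job is handed in: every standpipe present stands in a collet, foot within 4 mm of the pipe stop, within 0.06 rad of upright, at rest; every basket present stands in a bay, centre within 12 mm, underside within 6 mm of the floor, tilt under 0.08 rad; the lid is shut to within 0.03 rad (all of step 1 and angle between each of pipe0, pipe1, pipe2's own z axis and vertical below 0.06 rad and linear speed of each of pipe0, pipe1, pipe2 below 0.02 m/s and value of joint lid below 0.03 rad); the robot touches nothing.
It fails at once if the lid is let slam (falls faster than 2.5 rad/s) (velocity of joint lid below -2.5 rad/s).
It fails at once if the food pot is disturbed (moved over 25 mm) (distance of food_pot from where it was at the start of the episode above 0.025 m).
It fails at once if the feeding cone is disturbed (moved over 25 mm) (distance of feeding_cone from where it was at the start of the episode above 0.025 m).
It fails at once if the spoon is disturbed (moved over 25 mm) (distance of spoon from where it was at the start of the episode above 0.025 m).
It fails at once if the algae pad holder is disturbed (moved over 25 mm) (distance of pad_holder from where it was at the start of the episode above 0.025 m).
Of pipe0, pipe1, pipe2 only 2 to 3 are there at a start; the rules pass over those that are not, and their reading is None.
Of basket0, basket1, basket2 only 2 to 3 are there at a start; the rules pass over those that are not, and their reading is None.
At some moment in a run one of basket0, basket1, basket2 may be knocked a few centimetres aside while the robot is not near it.
It also fails if it takes over 210 s, if anything falls off the work surface, if the arm or the gripper's body presses on something with over 40 N, if the wrist force passes 120 N, or if a joint passes its speed limit or range.

### The arm

A 6-joint arm with a two-finger parallel gripper is mounted at the origin on the work surface. World frame = base frame: x ahead of the robot, y to its left, z up, the work surface at z = 0. Lengths are in m, angles in degrees, forces in N, time in s.
With the tool pointing down it reaches from about 0.4 to 0.825 m from the base axis. Payload 7 kg.
Tool frame: the origin (TCP) lies midway between the tips of the shut fingers; the grasp point (between the pads) lies 19 mm behind it; z points along the fingers, y is the line along which they close (so a half turn about z gives the same grasp; the last joint's range is limited). The gripper opens to 88 mm and grips with 3 to 60 N. Pads are 19 mm wide; open, the fingers measure 130 mm over their backs; the gripper's body (78 mm by 193 mm) begins 47 mm behind the grasp point.
Start: joints at [-55.8, 20.546, 0.682, 0, -70.136, -16.507], TCP at [0.205, -0.643, 0.227] pointing down, gripper open.
Joint ranges: [-176.03, 176.03], [-82.01, 121.73], [-58.28, 71.71], [-173.87, 95.51], [-174.79, -0.11], [-173.66, 173.66]. Speed limits (degrees/s): [136.94, 136.94, 172.46, 180, 180, 180].

### API

Orientations are given as a 3x3 rotation matrix whose columns are the frame's x, y, z axes.
In Python, from rig import robot gives the robot as it stands. Calls block until the motion is done:
- robot.goto(position, orientation): joint-space move of the TCP to a pose.
- robot.servo_line(position, ori=None, speed=0.15): straight line of the TCP; ori=None keeps the orientation; speed is the mean speed in m/s.
- robot.movej(angles): joint-space move.
- robot.move_gripper(opening): opening from 0.0 (shut) to 1.0 (fully open); the grip force is fixed at half the most; returns when the fingers have stopped.
- robot.dwell(seconds).
- robot.ik(position, orientation): joint angles nearest the present ones, or None.
- robot.grab_frame(name): name is "side" or "top" or "wrist"; returns (picture, depth): 420x560x3 uint8, red, green, blue; 420x560 float32, m along the optical axis (not along the pixel's ray), 0 where there is no reading.
- robot.camera_info(name): a dict with "vfov" (degrees; the focal length in pixels is half the picture's height over the tangent of half this angle, whatever the lens; pixels are square), "cx", "cy" (the principal point, pixels), "view" (4x4, takes a point from world to camera coordinates); the wrist camera has in their place "T_tool_cam" (4x4, takes a point from camera to tool coordinates, whose origin is the TCP and whose axes are the flange's). Camera axes: x right, y down, z forward; pixel columns grow to the right and rows downward; lengths in m; the calibration is good to about 2 mm. A picture is of the moment at which its call begins: read the wrist's pose just before it. camera_info takes no time and is no camera call.
A pose or a line that the arm cannot do raises robot.Unreachable and nothing moves.
- robot.job_done(): hands the job in; it is judged then, once.
Readings, each from a call of its own:
- robot.read_t(): time.
- robot.read_qpos(): joint angles.
- robot.read_qvel(): joint speeds.
- robot.read_effort(): joint torques, N m.
- robot.read_position(): TCP position.
- robot.read_tcp_rot(): TCP orientation.
- robot.read_force(): force on the tool from outside, world axes, zero at the start.
- robot.read_ft_torque(): the same for the moment, N m.
- robot.read_grip_width(): opening from 0.0 (shut) to 1.0 (fully open).
- robot.read_finger_force(): force on a finger pad.
Only numpy, scipy, OpenCV 4.12 (cv2) and the standard library are available. Lean on these libraries where they do the work, as an engineer would, in place of code of your own. Each camera call takes 0.05 s, during which the arm holds its last target. There are 200 camera calls.

## Working session

There is one attempt and no reset: what is moved stays moved. The work goes in short steps, each a Python script; the robot and the scene stay as the last script left them, time stands still between calls to the robot, and variables do not carry over. Pictures are saved under pics/ and viewed, at most 14 in all, crops included, and the job is handed in when it is done.

```bash
ls; mkdir -p pics; python3 - <<'E'
from rig import robot
import cv2,numpy as np
for n in ("top","side","wrist"):
    p,d=robot.grab_frame(n); cv2.imwrite(f"pics/{n}0.png",p[:,:,::-1]); np.savez(f"{n}0.npz",p=p,d=d)
    i=robot.camera_info(n); print(n,{k:(np.round(v,4).tolist() if not isinstance(v,str) else v) for k,v in i.items()}, (d>0).mean())
print(robot.read_t(),robot.read_tcp_rot())
E
```

```text
pics
top {'vfov': 51.0486, 'cx': 278.6923, 'cy': 209.7549, 'view': [[0.0169, -0.9999, 0.0003, -0.1013], [-0.9923, -0.0168, -0.1228, 0.5442], [0.1228, 0.0017, -0.9924, 1.4444], [0.0, 0.0, 0.0, 1.0]]} 0.996016156462585
side {'vfov': 57.7702, 'cx': 274.6967, 'cy': 207.548, 'view': [[-0.2822, -0.9592, -0.0157, 0.0655], [-0.7559, 0.2324, -0.6121, 0.4739], [0.5908, -0.1609, -0.7906, 0.6844], [0.0, 0.0, 0.0, 1.0]]} 0.9959481292517007
wrist {'vfov': 70.2605, 'cx': 281.3307, 'cy': 209.5084, 'T_tool_cam': [[0.0004, -0.9665, -0.2565, 0.0688], [1.0, 0.0005, -0.0004, 0.0001], [0.0005, -0.2565, 0.9665, -0.158], [0.0, 0.0, 0.0, 1.0]]} 0.9723596938775511
0.15 [[-9.52714790e-01 -3.03865498e-01 -5.36896771e-04]
 [-3.03865934e-01  9.52714075e-01  1.17685626e-03]
 [ 1.53903097e-04  1.28435300e-03 -9.99999163e-01]]
```

View pics/top0.png

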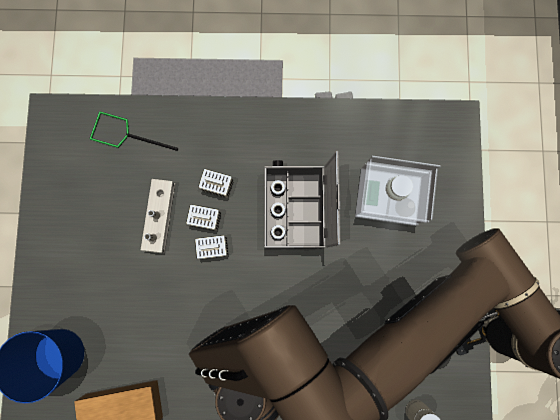

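View pics/side0.png

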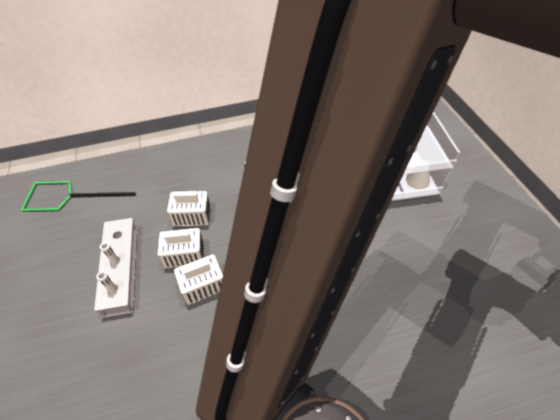

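The top view shows two pipes in the rack at about (155,215) and (152,237), with the well at (159,192) empty. There are three baskets at (215,183), (203,217) and (211,247). The box is around (295,208) with its hinge on the right, and the organiser is at (398,190). The arm hides the box in the side view.

```bash
cat > h.py <<'E'
import cv2,numpy as np
from rig import robot
def K(n):
    i=robot.camera_info(n); return 210/np.tan(np.radians(i["vfov"]/2)),i["cx"],i["cy"],i
def cam2world(n):
    i=robot.camera_info(n)
    if n!="wrist": return np.linalg.inv(i["view"])
    T=np.eye(4);T[:3,:3]=robot.read_tcp_rot();T[:3,3]=robot.read_position();return T@np.array(i["T_tool_cam"])
def cloud(n,d,M):
    f,cx,cy,_=K(n); v,u=np.mgrid[:420,:560]
    P=np.dstack([(u-cx)/f*d,(v-cy)/f*d,d,np.ones_like(d)]); return (P@M.T)[...,:3]
def shot(n,name):
    M=cam2world(n); p,d=robot.grab_frame(n); cv2.imwrite(f"pics/{name}.png",p[:,:,::-1]); W=cloud(n,d,M)
    np.savez(name+".npz",p=p,d=d,M=M,W=W); return p,d,M,W
def ray(n,M,uv,z):
    f,cx,cy,_=K(n); r=M[:3,:3]@[(uv[0]-cx)/f,(uv[1]-cy)/f,1]; o=M[:3,3]; return o+r*(z-o[2])/r[2]
def down(a):  # tool z down, tool y along angle a (deg) in the xy plane
    a=np.radians(a); y=np.array([np.cos(a),np.sin(a),0]); z=np.array([0,0,-1.]); return np.column_stack([np.cross(y,z),y,z])
E
python3 - <<'E'
from h import *
D=np.load("top0.npz");W=cloud("top",D["d"],cam2world("top"))
for n,(u,v) in dict(pipeA=(156,213),pipeB=(153,235),well=(159,192),rk1=(160,181),rk2=(153,250),b0=(216,182),b1=(203,216),b2=(211,246),boxTL=(266,168),boxBL=(266,247),boxTR=(322,168),lidtop=(337,153),lidbot=(340,243),box=(308,207),org=(362,190),org2=(437,165)).items(): print(n,W[v,u].round(3))
print(robot.read_qpos())
for p in [(0.62,0.02,.45),(0.62,.18,.45),(.62,.4,.4)]:
  for a in (0,180,90,-90): print(p,a,robot.ik(p,down(a)))
E
```

```text
pipeA [0.523 0.307 0.079]
pipeB [0.452 0.316 0.069]
well [0.603 0.319 0.012]
rk1 [0.635 0.308 0.047]
rk2 [0.404 0.32  0.044]
b0 [0.625 0.112 0.098]
b1 [0.513 0.149 0.102]
b2 [0.418 0.121 0.102]
boxTL [ 0.673 -0.049  0.104]
boxBL [ 0.417 -0.054  0.116]
boxTR [ 0.671 -0.228  0.125]
lidtop [ 0.673 -0.252  0.308]
lidbot [ 0.439 -0.303 -0.   ]
box [ 0.56  -0.192  0.007]
org [ 0.609 -0.362  0.087]
org2 [ 0.672 -0.572  0.189]
[-5.57998519e+01  2.05809112e+01  6.45326788e-01 -1.32462792e-02
 -7.01374760e+01 -1.65056962e+01]
(0.62, 0.02, 0.45) 0 [ 19.85827475  12.30235993  17.43266913   0.         -95.1303092
 160.14172525]
(0.62, 0.02, 0.45) 180 [ 19.85827475  12.30235993  17.43266913   0.         -95.1303092
 -19.85827475]
(0.62, 0.02, 0.45) 90 [  19.85827475   12.30235993   17.43266913    0.          -95.1303092
 -109.85827475]
(0.62, 0.02, 0.45) -90 [ 19.85827475  12.30235993  17.43266913   0.         -95.1303092
  70.14172525]
(0.62, 0.18, 0.45) 0 [ 33.4719767   14.96474652  20.91316879   0.         -95.94842228
 146.5280233 ]
(0.62, 0.18, 0.45) 180 [ 33.4719767   14.96474652  20.91316879   0.         -95.94842228
 -33.4719767 ]
(0.62, 0.18, 0.45) 90 [  33.4719767    14.96474652   20.91316879    0.          -95.94842228
 -123.4719767 ]
(0.62, 0.18, 0.45) -90 [ 33.4719767   14.96474652  20.91316879   0.         -95.94842228
  56.5280233 ]
(0.62, 0.4, 0.4) 0 [ 47.89562729  24.55215485  28.51455733   0.         -93.96240248
 132.10437271]
(0.62, 0.4, 0.4) 180 [ 47.89562729  24.55215485  28.51455733   0.         -93.96240248
 -47.89562729]
(0.62, 0.4, 0.4) 90 [  47.89562729   24.55215485   28.51455733    0.          -93.96240248
 -137.89562729]
(0.62, 0.4, 0.4) -90 [ 47.89562729  24.55215485  28.51455733   0.         -93.96240248
  42.10437271]
```

```bash
python3 - <<'E'
from h import *
robot.goto((0.545,-0.12,0.42),down(180)); print(robot.read_t()); shot("wrist","w_box")
robot.goto((0.53,0.20,0.42),down(180)); print(robot.read_t()); shot("wrist","w_rack")
cv2.imwrite("pics/both.png",np.hstack([cv2.resize(cv2.imread(f"pics/{n}.png")[:, :],(400,300)) for n in ("w_box","w_rack")]))
p,d,M,W=shot("top","top1")
E
```

```text
2.475
3.7417
```

View pics/w_box.png

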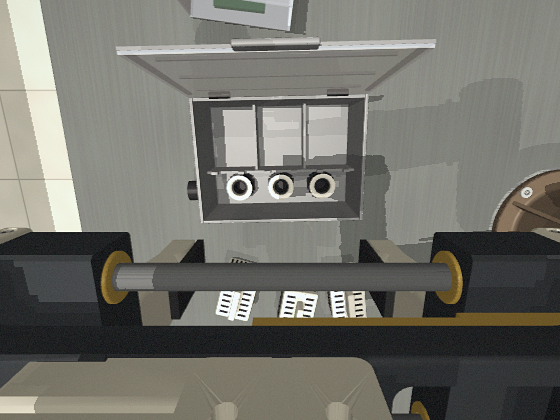

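View pics/w_rack.png

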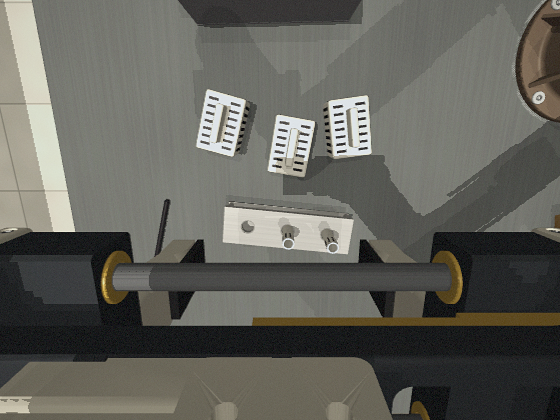

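The box view shows the rim spanning about (192–366, 95–220), collet mouths at (240,186), (281,186) and (321,185), and the lid standing nearly upright. The rack view shows three baskets at (223,122), (292,146) and (349,126), pipes at (289,240) and (333,243), and an empty well at (248,227).

```bash
cat > meas.py <<'E'
from h import *
def comps(W,zlo,zhi,box,amin=15):
    x,y,z=W[...,0],W[...,1],W[...,2]
    m=((z>zlo)&(z<zhi)&(x>box[0])&(x<box[1])&(y>box[2])&(y<box[3])).astype(np.uint8)
    n,l,s,c=cv2.connectedComponentsWithStats(m); out=[]
    for i in range(1,n):
        if s[i,4]>=amin:
            P=W[l==i]; (cx,cy),(w,h),a=cv2.minAreaRect((P[:,:2]*1000).astype(np.float32))
            if w<h: w,h,a=h,w,a+90
            out.append((s[i,4],np.round([cx/1000,cy/1000,P[:,2].max()],4),np.round([w,h],1),round((a+90)%180-90,2),np.median(P,0).round(4)))
    return out
E
python3 - <<'E'
from meas import *
A=np.load("w_rack.npz")["W"];B=np.load("w_box.npz")["W"];T=np.load("top1.npz")["W"]
def show(t,L):
    print(t); [print("  ",*l) for l in L]
R=(.38,.68,.05,.4)
for n,X in(("wrist",A),("top",T)):
    print("==",n)
    show("ribs",comps(X,.085,.115,(.38,.68,.05,.24)))
    show("pipes",comps(X,.098,.125,(.38,.68,.26,.4),5))
    show("basket",comps(X,.055,.115,(.38,.68,.05,.24)))
    show("rack",comps(X,.038,.052,(.38,.68,.25,.4),50))
for n,X in(("wrist",B),("top",T)):
    print("==",n)
    show("rim",comps(X,.112,.127,(.38,.7,-.26,-.03),100))
    show("collet",comps(X,.040,.055,(.43,.66,-.15,-.06),15))
    show("weir",comps(X,.065,.09,(.43,.66,-.15,-.08),15))
    show("lid",comps(X,.2,.33,(.38,.7,-.34,-.2),30))
    show("lidtop",comps(X,.295,.33,(.38,.7,-.34,-.2),10))
E
```

```text
== wrist
ribs
   362 [0.6311 0.1192 0.1025] [59.5 12.3] 75.01 [0.6298 0.1184 0.0991]
   370 [0.4167 0.1258 0.1023] [59.9 12.4] -82.27 [0.4183 0.1252 0.0993]
   296 [0.5147 0.1561 0.1033] [59.4 11.9] 80.13 [0.5151 0.1555 0.0995]
pipes
   95 [0.5192 0.3125 0.1128] [20.1 17.1] 87.87 [0.5191 0.3107 0.1088]
   108 [0.4446 0.3203 0.1126] [20.3 19. ] -80.92 [0.4449 0.3199 0.1087]
basket
   2444 [0.6311 0.119  0.1025] [96.6 67. ] 74.83 [0.6273 0.1181 0.0681]
   2415 [0.4169 0.1258 0.1023] [96.  66.6] -82.42 [0.4213 0.1248 0.0681]
   2268 [0.5148 0.1559 0.1033] [96.4 66.6] 80.02 [0.5153 0.1539 0.068 ]
rack
   4062 [0.5194 0.3123 0.052 ] [239.9  70.9] -5.87 [0.5291 0.3073 0.0458]
== top
ribs
   78 [0.6321 0.122  0.108 ] [60.  12.8] 74.77 [0.631  0.1219 0.1004]
   75 [0.516  0.1591 0.1085] [58.8 12.2] 80.4 [0.516  0.1589 0.1003]
   75 [0.4177 0.1276 0.1066] [58.  12.1] -82.48 [0.4178 0.1269 0.0999]
pipes
   28 [0.4458 0.3224 0.1165] [19.8 18.6] 46.24 [0.4459 0.324  0.1088]
basket
   586 [0.6321 0.1218 0.108 ] [97.5 67.5] 74.16 [0.6284 0.1193 0.0695]
   597 [0.5156 0.1586 0.1085] [96.  66.7] 79.
[... 1002 characters left out ...]
  15.2] 1.15 [ 0.549  -0.2503  0.2867]
lidtop
   4953 [ 0.5495 -0.2547  0.3261] [259.9   8.4] 1.18 [ 0.5492 -0.2534  0.3089]
== top
rim
   534 [ 0.5485 -0.1412  0.127 ] [260.1 191.6] 1.22 [ 0.5566 -0.1343  0.1207]
collet
   114 [ 0.6227 -0.0867  0.0534] [43.5 42.9] -43.03 [ 0.623  -0.0881  0.0466]
   110 [ 0.5485 -0.0881  0.0549] [43.9 42.5] -40.32 [ 0.5496 -0.0867  0.0468]
   112 [ 0.4716 -0.0894  0.0539] [43.4 43.2] 1.94 [ 0.4732 -0.091   0.0468]
weir
   89 [ 0.5457 -0.1208  0.0892] [225.6   3.6] 0.88 [ 0.5224 -0.1197  0.073 ]
lid
   929 [ 0.5504 -0.2485  0.3292] [259.1  16.3] 1.1 [ 0.5468 -0.2469  0.2782]
lidtop
   348 [ 0.5501 -0.252   0.3292] [258.1   8.9] 0.86 [ 0.5477 -0.2514  0.3097]
```

```bash
cat > act.py <<'E'
from h import *
C=np.array([.547,-.1432]);YAW=1.2
c,s=np.cos(np.radians(YAW)),np.sin(np.radians(YAW)); RB=np.array([[c,-s],[s,c]])
def box(x,y): return C+RB@np.array([x,y])
COL=[box(x,.052) for x in(-.075,0,.075)]; BAY=[box(x,-.036) for x in(-.0845,0,.0845)]
OB=down(180+YAW)
def at(xy,z): return (xy[0],xy[1],z)
def st(t): print(t,round(robot.read_t(),1),np.round(robot.read_position(),4),"F",np.round(robot.read_force(),1),"w",round(robot.read_grip_width(),3))
def pipe(xy,col,ang):
    o=down(ang); robot.goto(at(xy,.2),o); robot.move_gripper(.5)
    robot.servo_line(at(xy,.067),speed=.08); robot.move_gripper(0); st("grasped")
    robot.servo_line(at(xy,.22),speed=.15); st("lifted")
    robot.goto(at(col,.24),OB); robot.servo_line(at(col,.11),speed=.1); robot.servo_line(at(col,.09),speed=.04); st("pre-seal")
    z=.09
    while z>.0695:
        z-=.002; robot.servo_line(at(col,z),speed=.03); f=robot.read_force()
        if f[2]>30 or np.hypot(f[0],f[1])>20: break
    st("pushed"); robot.move_gripper(.4); st("released")
    robot.servo_line(at(col,.25),speed=.15)
E
python3 - <<'E'
from act import *
robot.move_gripper(0)
p=box(0.0,-.05); robot.goto(at(p,.38),OB); q=box(0,-.075); robot.servo_line(at(q,.38)); robot.servo_line(at(q,.285),speed=.1); st("in")
e=box(0,-.143); robot.servo_line(at(e,.285),speed=.06); st("pushed")
robot.servo_line(at(q,.285)); robot.servo_line(at(q,.38)); st("out")
pipe((.4446,.3203),COL[0],174.1)
robot.goto(at(box(0,0),.42),OB)
from meas import comps
W=shot("wrist","w2")[3]
for l in comps(W,.095,.127,(.43,.66,-.13,-.06),10): print(*l)
for l in comps(W,.28,.33,(.38,.7,-.4,-.2),10): print("lid",*l)
E
```

```text
in 8.2 [ 0.549  -0.2183  0.2858] F [-0.4 -0.4 -0.5] w 0.003
pushed 9.4 [ 0.5502 -0.2864  0.2855] F [ 0.3 -0.7  0.2] w 0.009
out 10.8 [ 0.5482 -0.2183  0.3788] F [ 0.3  0.5 -0.6] w 0.005
grasped 16.1 [0.4446 0.3203 0.0671] F [ 0.5 -0.5  1.3] w 0.216
lifted 17.3 [0.4442 0.3199 0.219 ] F [-0.3  0.1  0.4] w 0.224
pre-seal 20.9 [ 0.4708 -0.0928  0.0899] F [ 0.5 -0.7  0.4] w 0.223
pushed 23.7 [ 0.4719 -0.0931  0.0704] F [-3.8  2.3 29.2] w 0.226
released 24.2 [ 0.4705 -0.0928  0.0676] F [-0.5 -0.1 -0.6] w 0.401
126 [ 0.4713 -0.0932  0.1165] [19.5 19.4] 58.8 [ 0.4716 -0.0934  0.1107]
lid 8230 [ 0.5505 -0.3019  0.3138] [260.1  16.8] 1.29 [ 0.5503 -0.3002  0.2961]
```

```bash
python3 - <<'E'
from act import *
from meas import comps
pipe((.5192,.3125),COL[2],174.1)
W=shot("wrist","w3a")[3]
robot.goto((.53,.10,.42),down(180)); W2=shot("wrist","w3")[3]
for l in comps(W2,.085,.127,(.36,.70,-.02,.26),20): print("rib",*l)
for l in comps(W2,.095,.127,(.43,.66,-.13,-.06),10): print("pipe",*l)
E
```

```text
grasped 31.1 [0.5192 0.3125 0.0671] F [-0.6  0.1  0.6] w 0.223
lifted 32.2 [0.5187 0.3121 0.2189] F [-0.7 -0.3 -1.3] w 0.221
pre-seal 35.9 [ 0.6208 -0.0897  0.0898] F [-0.9  0.3 -0.3] w 0.218
pushed 38.6 [ 0.6219 -0.0899  0.0708] F [-3.2  0.3 23.3] w 0.221
released 39.1 [ 0.6206 -0.0896  0.0675] F [ 0.5 -0.1  0.3] w 0.401
rib 304 [0.631  0.1187 0.1018] [59.4 12.1] 74.87 [0.6298 0.1176 0.0993]
rib 316 [0.4166 0.1257 0.1018] [60.1 12.4] -81.85 [0.418  0.1243 0.0992]
rib 275 [0.4847 0.1873 0.1016] [59.5 12.4] 84.14 [0.4856 0.1852 0.0993]
pipe 183 [ 0.471  -0.0925  0.1168] [20.2 19.3] 56.25 [ 0.4714 -0.0923  0.1112]
pipe 189 [ 0.621 -0.089  0.117] [19.9 19.5] -35.15 [ 0.6208 -0.0891  0.1102]
```

View pics/w3.png

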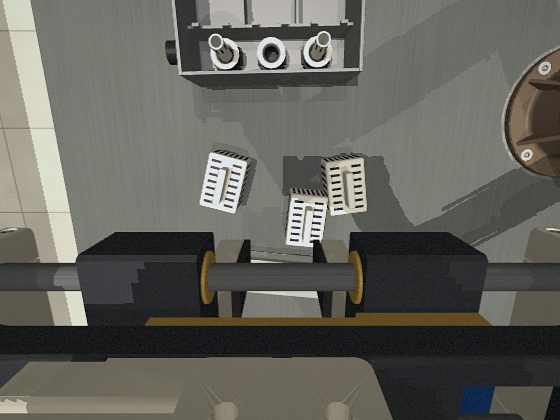

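The knock has happened: the middle basket is now at (307,218) beside the right one, and all three are still upright. Both pipes stand in the outer collets at (221,45) and (318,45). I'll place the baskets now, re-measuring before each one.

```bash
cat > bask.py <<'E'
from act import *
from meas import comps
def basket(guess,bay,back=True):
    robot.goto((.53,.10,.42),down(180)); W=shot("wrist","wb%d"%int(robot.read_t()))[3]
    L=comps(W,.085,.127,(.36,.70,-.02,.28),100); m=min(L,key=lambda l:np.hypot(*(l[1][:2]-guess))); print("rib",*m,len(L))
    assert abs(m[2][0]-60)<4 and abs(m[2][1]-12)<3
    xy=m[1][:2]; a=(m[3]%180)+90
    robot.move_gripper(.5); robot.goto(at(xy,.2),down(a)); robot.servo_line(at(xy,.074),speed=.08); st("at"); robot.move_gripper(0); st("grasped")
    assert robot.read_grip_width()>.08
    robot.servo_line(at(xy,.27),speed=.15); st("lifted")
    robot.goto(at(bay,.27),OB); robot.servo_line(at(bay,.15),speed=.1)
    z=.15
    while z>.0795:
        z-=.005 if z>.09 else .002; z=max(z,.079); robot.servo_line(at(bay,z),speed=.05); f=robot.read_force()
        if f[2]>8: break
    st("down"); robot.move_gripper(.28); st("released"); robot.servo_line(at(bay,.27),speed=.15)
E
python3 - <<'E'
from bask import *
basket((.631,.1187),BAY[2])
robot.goto(at(box(0,0),.42),OB); W=shot("wrist","w4")[3]
for l in comps(W,.09,.115,(.42,.68,-.22,-.13),20): print("rib",*l)
for l in comps(W,.06,.08,(.42,.68,-.23,-.125),60): print("top",*l)
E
```

```text
rib 306 [0.6309 0.1187 0.1019] [59.1 12.1] 75.19 [0.6298 0.1174 0.0992] 3
at 45.1 [0.6312 0.1188 0.0746] F [-0.3 -0.4  0.3] w 0.498
grasped 45.7 [0.6309 0.1187 0.0739] F [-0.3 -0.6 -0.2] w 0.135
lifted 47.2 [0.6304 0.1186 0.2689] F [ 0.8 -0.5 -1.7] w 0.136
down 54.2 [ 0.6322 -0.1774  0.079 ] F [-0.6  0.7 -2.1] w 0.135
released 54.7 [ 0.6323 -0.1774  0.0791] F [-0.4  0.1  0.9] w 0.282
rib 246 [ 0.6726 -0.175   0.1149] [89.8  1.4] -88.9 [ 0.6728 -0.1762  0.1031]
rib 240 [ 0.4227 -0.1749  0.1149] [89.   1.2] -88.87 [ 0.4227 -0.1753  0.1031]
rib 335 [ 0.6316 -0.1766  0.1071] [58.7 12.5] -88.64 [ 0.6306 -0.1773  0.1041]
top 192 [ 0.6729 -0.1775  0.0796] [104.7   1.3] -89.11 [ 0.6729 -0.1814  0.0702]
top 1971 [ 0.6315 -0.1769  0.08  ] [95.7 66.7] -88.72 [ 0.6256 -0.1802  0.0728]
top 318 [ 0.4593 -0.1464  0.0799] [160.9  81.1] 40.16 [ 0.4235 -0.1428  0.0689]
```

View pics/w4.png

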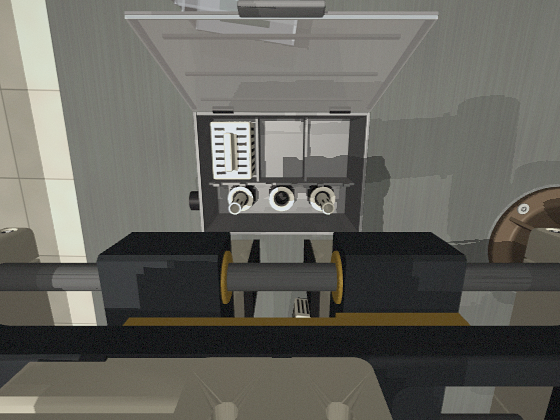

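The basket sits flat in the left bay in the image at (233,150). Its measured top is 73 mm and the rib 104 mm, both 5 mm above their shelf heights, and it's centred within 1 mm. The other two come next.

```bash
python3 - <<'E'
from bask import *
basket((.4847,.1873),BAY[1])
basket((.4166,.1257),BAY[0])
robot.goto(at(box(0,0),.42),OB); W=shot("wrist","w5")[3]
for l in comps(W,.09,.115,(.43,.665,-.22,-.13),100): print("rib",*l)
for l in comps(W,.06,.08,(.43,.665,-.23,-.127),200): print("top",*l)
for l in comps(W,.095,.127,(.43,.66,-.13,-.06),10): print("pipe",*l)
for l in comps(W,.25,.33,(.38,.7,-.4,-.2),30): print("lid",*l)
print(BAY,COL)
E
```

```text
rib 240 [0.4848 0.1867 0.1014] [57.8 12. ] 84.18 [0.4852 0.1819 0.099 ] 2
at 61.1 [0.4851 0.1869 0.0745] F [-0.2  0.7 -0.2] w 0.504
grasped 61.8 [0.4849 0.1867 0.074 ] F [0.6 0.1 0.2] w 0.137
lifted 63.2 [0.4843 0.1864 0.269 ] F [ 0.1  0.4 -2.3] w 0.133
down 70.5 [ 0.5479 -0.1792  0.079 ] F [ 1.3  0.3 -0.8] w 0.132
released 71.0 [ 0.5478 -0.1792  0.079 ] F [-0.6 -0.1 -0.9] w 0.279
rib 314 [0.4156 0.1257 0.1023] [60.2 12.3] -81.42 [0.4175 0.1241 0.0992] 1
at 77.0 [0.4158 0.1259 0.0744] F [ 0.1  0.3 -0.8] w 0.497
grasped 77.6 [0.4156 0.1257 0.074 ] F [-0.1  0.3 -1.1] w 0.137
lifted 79.0 [0.4151 0.1255 0.2691] F [-0.2  0.4 -3.3] w 0.136
down 86.1 [ 0.4633 -0.181   0.079 ] F [-0.1 -0.3 -3.2] w 0.134
released 86.6 [ 0.4633 -0.181   0.0791] F [ 0.1 -1.5 -0.2] w 0.28
rib 335 [ 0.6317 -0.1767  0.1084] [58.6 12.3] -88.16 [ 0.6306 -0.1786  0.1043]
rib 289 [ 0.547  -0.1784  0.1069] [58.6 11. ] -88.93 [ 0.5475 -0.1806  0.1045]
rib 338 [ 0.463  -0.1803  0.1073] [58.7 12.7] -88.65 [ 0.4645 -0.1821  0.1043]
top 1972 [ 0.6316 -0.177   0.0797] [95.9 66.4] -89.47 [ 0.6254 -0.1798  0.0728]
top 1964 [ 0.4634 -0.1805  0.08  ] [95.9 66.5] -89.04 [ 0.4696 -0.1834  0.0728]
top 1987 [ 0.5475 -0.178   0.0796] [93.7 67.1] -88.79 [ 0.5484 -0.1804  0.0728]
pipe 123 [ 0.6204 -0.09    0.1168] [19.7 19.4] -33.11 [ 0.6207 -0.0899  0.1113]
pipe 124 [ 0.4712 -0.0931  0.1163] [19.9 19.3] 61.82 [ 0.4715 -0.0933  0.111 ]
lid 14011 [ 0.5505 -0.2967  0.3137] [260.9  27.3] 1.21 [ 0.5504 -0.2962  0.285 ]
[array([ 0.46327246, -0.18096174]), array([ 0.54775393, -0.1791921 ]), array([ 0.63223539, -0.17742247])] [array([ 0.47092744, -0.09278209]), array([ 0.54591099, -0.0912114 ]), array([ 0.62089455, -0.08964072])]
```

View pics/w5.png

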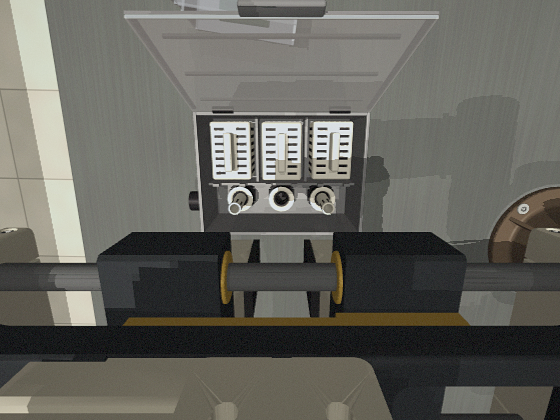

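All three baskets show flat in their bays at (233,150), (282,150) and (331,150), within 1.5 mm of centre. Both pipes are home, with their tops 4 mm higher than they were in the rack. The lid leans fully back, so I'll close it from behind along an arc.

```bash
python3 - <<'E'
from act import *
H=-.095
robot.move_gripper(0)
robot.goto(at(box(0,H-.112),.42),OB); robot.servo_line(at(box(0,H-.112),.28),speed=.1); st("behind")
for y in np.linspace(-.10,.018,5): robot.servo_line(at(box(0,H+y),.28),speed=.06); st("p1")
shot("wrist","w6a")
for th in range(78,-1,-6):
    t=np.radians(th); r=.165+.02*(80-th)/80
    y=r*np.cos(t)-.004*np.sin(t)-.010; z=.12+r*np.sin(t)+.004*np.cos(t)
    robot.servo_line(at(box(0,H+y),z),speed=.06)
    f=robot.read_force()
    if th%18==6 or th<10: st(th)
    if np.linalg.norm(f)>25: print("stop",th,f); break
E
```

```text
behind 91.8 [ 0.5516 -0.3503  0.2807] F [ 0.  -0.5  0.3] w -0.002
p1 92.2 [ 0.5512 -0.3376  0.2804] F [ 0.7  0.8 -0.7] w 0.006
p1 92.8 [ 0.5504 -0.308   0.2798] F [-0.4 -0.3 -1.1] w 0.01
p1 93.4 [ 0.5497 -0.2783  0.2795] F [ 0.5 -0.  -0.9] w 0.002
p1 94.1 [ 0.5492 -0.249   0.2797] F [ 0.3 -0.7  0.2] w 0.008
p1 94.7 [ 0.5488 -0.2196  0.2802] F [ 0.1 -0.8 -0. ] w 0.006
78 95.0 [ 0.5488 -0.2176  0.283 ] F [ 0.3 -0.6 -0.2] w 0.004
60 96.4 [ 0.5474 -0.1661  0.2691] F [-0.2 -0.  -0.3] w 0.009
42 97.7 [ 0.5464 -0.1207  0.2395] F [-0.6  0.1  0.3] w 0.006
24 99.1 [ 0.5455 -0.086   0.196 ] F [-0.4 -0.5 -0.2] w 0.004
6 100.5 [ 0.545  -0.0661  0.1426] F [0.6 0.6 0.5] w 0.006
0 101.0 [ 0.5455 -0.0633  0.1242] F [-2.5 -0.4  7.3] w 0.003
```

```bash
python3 - <<'E'
from act import *
p=robot.read_position()
for z in (.123,.122,.121,.120):
    robot.servo_line((p[0],p[1],z),speed=.02); st(z)
    if robot.read_force()[2]>18: break
robot.servo_line((p[0],p[1],.25)); robot.goto(at(box(0,0),.42),OB)
W=shot("wrist","w7")[3]
for yb in (-.08,-.05,0,.05,.085,.1):
    m=(np.abs((W[...,:2]-box(0,yb))).max(-1)<.006); print(yb,m.sum(),np.median(W[m],0).round(4))
E
```

```text
0.123 101.2 [ 0.5456 -0.0633  0.1241] F [-5.9  2.  15.7] w 0.002
0.122 101.5 [ 0.5456 -0.0633  0.124 ] F [-8.2  2.3 23.3] w 0.008
-0.08 74 [ 0.5487 -0.2236  0.124 ]
-0.05 68 [ 0.548  -0.1937  0.1238]
0 483 [ 0.547  -0.1427  0.465 ]
0.05 56 [ 0.5459 -0.0933  0.1238]
0.085 51 [ 0.5452 -0.058   0.1243]
0.1 29 [ 0.5448 -0.0454  0.1262]
```

View pics/w7.png

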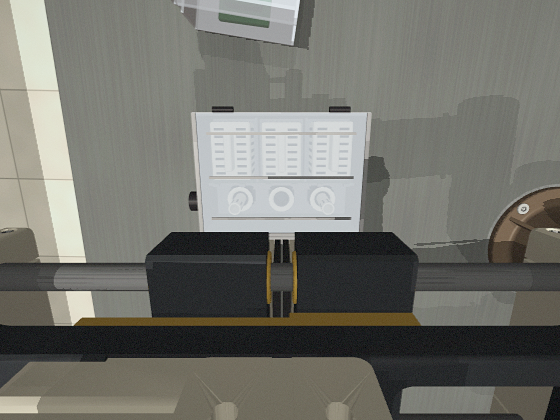

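The lid lies flat over the box (192–366, 112–232) at 124 mm from hinge to free edge, so it is fully shut. The baskets and pipes show unmoved beneath it, and the robot is clear.

```bash
python3 -c "
from rig import robot
print(robot.job_done(), robot.read_t())"
```

```text
the job is handed in; nothing more can be done
the job is handed in; nothing more can be done
```

I pushed both standpipes home in collets, set all three baskets flat in their bays (one had been knocked aside and was re-measured first), eased the lid fully shut, and handed the job in at about 103 s; no verdict was shown.

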